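# Crank the scissor-jack stand up to the coffee tap

### The job

Push the loose crank handle fully home on the square shaft of the scissor-jack stand and let go of it; then take it again by its turning red grip and wind the stand up until the rim of the glass mug stands about 15 mm below the tip of the tap's spout. Keep the glass standing under the spout without ever touching it, leave the crank on its shaft, and do not push the other things on the counter about.

Things in the scene. Friction and masses are not known exactly. Their poses are not given: they have to be found in the camera images.
- station: The tap station, fixed: steel drip tray 330 x 240 mm, 18 mm high, with a chrome tap tower (38 mm across, 425 mm high) at its far side and a stainless scissor-jack stand in its middle. Origin on the counter under the jack's centre and the spout; z up, +x from the jack to the tower (roughly away from the robot). The jack's shaft lies along y and points to -y (roughly to the robot's right).
- jack_screw (a joint): Angle of the jack's shaft, rad, about the station's +y. At 0 the square's flats are level and upright. Starts within +-0.2. Positive (clockwise facing the shaft's end: a crank pointing to the station's -x goes up and over to +x) raises the stage by 10 mm a turn. Stays where left (friction 0.2 N m, about 3 to 5 N at the grip). Range -3.2 to 28.
- shaft_tip (a point): Centre of the free end of the jack's level shaft, 164 mm from the jack's centre, about 111 mm above the counter at the start; it rises by half of the stage's rise (5 mm a turn). The drive is a 16 mm square, 36 mm long, with a nose 12.5 mm square and 8 mm long before it. The point's y is the shaft's axis, pointing into the jack; it turns with the shaft.
- shoulder (a point): Centre of the outer face of the collar (30 mm across) on the shaft, 44 mm behind its tip: a crank fully home has its mouth against this face. Its y is the shaft's axis, pointing into the jack; it turns with the shaft. The edge of the jack's stage lies 20 mm further in and 90 mm higher.
- crank: Loose Z-shaped crank, 0.41 kg, 192 mm long, lying flat. Dark steel tube 27 x 27 mm from x = 0 (open mouth) to -82 mm, pinched best on its sides at x = -50 to -75; flat arm (24 mm high) at x = -81 to -93 running to +y; red grip parallel to the tube. Origin: mouth's centre on the tube's axis; +x out of the mouth, z up. Square hole 17.5 mm, 48 deep, flared; fits the shaft in any quarter turn.
- crank_mouth (a point): Centre of the socket's mouth: the same point as the crank's origin.
- grip_mid (a point): Middle of the red grip on its axis: x = -142, y = +60 mm in the crank's frame (winding radius 60 mm), with the crank's axes.
- crank_grip: The red grip with black ribs: a sleeve 27 mm in diameter and 88 mm long that turns freely on its spindle, its axis parallel to the socket's. It cannot hold the crank level by itself.
- stage (a joint): Height of the jack's stage above its height at screw angle 0, m (about 0 at the start, 0.016 to 0.032 is needed).
- stage_top (a point): Centre of the top of the jack's stage (a rubber-topped steel plate 150 x 200 mm, the long side along the shaft), 205 mm above the counter at screw angle 0.
- glass: Loose glass mug, 84 mm across and 108 mm high, 0.3 kg, standing near the middle of the stage. Origin: centre of its underside; z up.
- glass_rim (a point): Centre of the glass mug's mouth, level with its rim, 108 mm above its underside.
- spout (a point): Centre of the lower tip of the tap's spout, over the jack's centre. It is clamped at a height that differs from one start to the next: 31 to 47 mm above the glass's rim at the start.
- spout_arm: The tap's spout arm, clamped to the tower by a collar; chrome, 22 mm thick, from the tower to over the stage; origin on the tower's axis at the arm's height, 34 mm above the spout's tip.
- pitcher: Steel milk pitcher, 76 mm across, 98 mm high, loose; to be left alone. Origin under its centre.
- tamper: Coffee tamper, 58 mm across, 90 mm high, loose; to be left alone.
- cup_blue: Blue coffee cup, 80 mm across, 62 mm high, loose; to be left alone.
- cup_white: White coffee cup, 80 mm across, 62 mm high, loose; to be left alone.
- brush: Cleaning brush 170 mm long, lying on the counter, loose; to be left alone.
- portafilter: Portafilter with a black handle, about 220 mm long and 35 mm high, lying on the counter, loose; to be left alone.
Things that resemble listed ones, but are neither listed nor needed, are in the scene too. Leave any purple look-alike of the glass alone.

How it is judged:
On the way, in this order (a step that is already met when the one before it is completed fails the run):
1. the crank is fully home on the shaft and has been let go (distance between crank_mouth and shoulder below 0.007 m and angle between the x axis of crank and the y axis of shoulder, either way round below 0.1 rad and contact force between the fingers and crank below 0.2 N), for 0.2 s.
2. the stage is being wound up (8 mm or more above its zero) with the crank's red grip held in the fingers (value of joint stage above 0.008 m and contact force between the fingers and crank_grip above 1 N), for 0.2 s.
At the end, for the whole second after the job is handed in: Glass upright (0.06 rad), at rest, within 30 mm of the stage's centre, its rim 10 to 20 mm below the spout's tip and its mouth within 25 mm of centred under it; crank let go, at rest, still on the still shaft, mouth within 20 mm of the collar, in line within 0.12 rad (z of spout in the frame of glass_rim between 0.01 and 0.02 m and horizontal distance between spout and glass_rim below 0.025 m and angle between glass's own z axis and vertical below 0.06 rad and distance between glass and stage_top below 0.03 m and linear speed of each of glass, crank below 0.02 m/s and velocity of joint jack_screw between -0.1 and 0.1 rad/s and distance between crank_mouth and shoulder below 0.02 m and angle between the x axis of crank and the y axis of shoulder, either way round below 0.12 rad); the robot touches nothing.
It fails at once if the glass touches the spout (contact force between glass and spout_arm above 0.5 N).
It fails at once if the glass tips by more than 0.3 rad (angle between glass's own z axis and vertical above 0.3 rad).
It fails at once if a thing to be left alone is moved by more than 30 mm (distance of any of pitcher, tamper, cup_blue, cup_white, brush, portafilter from where it was at the start of the episode above 0.03 m).
It also fails if it takes over 72 s, if anything falls off the work surface, if the arm or the gripper's body presses on something with over 40 N, if the wrist force passes 120 N, or if a joint passes its speed limit or range.

### The arm

A 6-joint arm with a two-finger parallel gripper is mounted at the origin on the work surface. World frame = base frame: x ahead of the robot, y to its left, z up, the work surface at z = 0. Lengths are in m, angles in rad, forces in N, time in s.
With the tool pointing down it reaches from about 0.3 to 0.85 m from the base axis. Payload 5.4 kg.
Tool frame: the origin (TCP) lies between the finger pads; the fingertips stand 25 mm ahead of it and the grasp point (between the pads) lies 6 mm ahead of it; z points along the fingers, y is the line along which they close (so a half turn about z gives the same grasp; the last joint's range is limited). The gripper opens to 85 mm and grips with 20 to 120 N. Pads are 22 mm wide; open, the fingers measure 114 mm over their backs; the gripper's body (76 mm by 85 mm) begins 54 mm behind the grasp point. The pads swing forward as they close: fully open they stand 13 mm farther back than shut.
Start: joints at [1.028, 0.158, 1.597, -0, 1.386, -0.21], TCP at [0.188, 0.543, 0.256] pointing down, gripper open.
Joint ranges: [-2.91, 2.91], [-0.94, 2.29], [0.18, 2.7], [-1.29, 4.43], [0.17, 2.64], [-3, 3]. Speed limits (rad/s): [2.57, 2.57, 3.14, 3.14, 3.14, 3.14].

### API

Orientations are given as a unit quaternion [x, y, z, w].
In Python, from workcell import * gives the robot as it stands.
- The arm moves only by the tool move_arm, never from a script. Its argument "moves" is text: rows parted by semicolons, each of 7 numbers parted by spaces: the turn, a rotation vector about the tool's x, y, z in units of 8 degrees (1.0 is 8 degrees), then the shift along the tool's x, y, z in units of 40 mm (1.0 is 40 mm), then the opening, from -1 (shut) to 1 (fully open). In form: rx ry rz dx dy dz fingers; .... A call has 1 to 20 rows; each row is the pose to reach, as a shift and turn from the pose commanded when the call began, along the tool's axes at that moment; what a row does not reach only later rows make up. A row lasts 1/8 s, in which the tool goes at most 62.5 mm and 10.7 degrees, less where a joint would pass 70% of its speed; a pose out of reach is approached as far as the arm can. A call with a gripper value outside its range is refused whole. The fingers move at their own pace and stop on an object; the grip force is fixed at half the most. Time passes only in rows, so rows that repeat a pose let the fingers close. It gives the time, the measured TCP pose, the force, the opening and the grip force at its end, in the units of the state.
- read_state(): the state, without advancing time (a new reading comes with each control period).
- snapshot(name): name is "scene" or "top"; returns a dict with "img" (384x512x3 uint8, red, green, blue), "range_z" (384x512 float32, m along the optical axis (not along the pixel's ray), 0 where there is no reading), "fx", "fy", "cx", "cy" (pixels), "rvec" (rotation vector, rad) and "tvec" (3), from world to camera coordinates, as OpenCV has them. Camera axes: x right, y down, z forward; pixel columns grow to the right and rows downward; lengths in m; the calibration is good to about 2 mm. A picture is of the moment at which its call begins.
- finish_job(): hands the job in; it is judged then, once.
The state is a dict: "time": time; "q": joint angles; "joint_vel": joint speeds; "joint_efforts": joint torques, N m; "tcp_pos": TCP position; "orientation": TCP orientation; "ft_force": force on the tool from outside, world axes, zero at the start; "moment": the same for the moment, N m; "opening": opening from 0.0 (shut) to 1.0 (fully open); "gripper_force": force on a finger pad.
Only numpy, scipy, OpenCV 4.12 (cv2) and the standard library are available. Lean on these libraries where they do the work, as an engineer would, in place of code of your own. Each camera call takes 0.05 s, during which the arm holds its last target. There are 200 camera calls.

## Working session

There is one attempt and no reset: what is moved stays moved. The work goes in short steps, Python scripts to look and compute and a tool call to move; the robot and the scene stay as the last step left them, time stands still between calls to the robot, and variables do not carry over. Pictures are saved under pics/ and viewed, at most 10 in all, crops included, and the job is handed in when it is done.

Besides the shell and the picture viewer there is one more tool, called after ">>>" as name(argument=value, ...) on one line, values as JSON. move_arm: Moves the arm, as the interface text tells. Its arguments: {"type":"object","properties":{"moves":{"type":"string"}},"required":["moves"]}

```bash
mkdir -p pics; ls; cat > h.py <<'E'
from workcell import *
import numpy as np, cv2
from scipy.spatial.transform import Rotation as R
def cam(n):
    s=snapshot(n); s['R']=R.from_rotvec(np.ravel(s['rvec'])).as_matrix(); s['t']=np.ravel(s['tvec']); return s
def pt(s,u,v,z=None):
    z=s['range_z'][int(round(v)),int(round(u))] if z is None else z
    c=np.array([(u-s['cx'])/s['fx']*z,(v-s['cy'])/s['fy']*z,z]); return s['R'].T@(c-s['t'])
def cloud(s):
    v,u=np.mgrid[0:384,0:512]; z=s['range_z']
    c=np.stack([(u-s['cx'])/s['fx']*z,(v-s['cy'])/s['fy']*z,z],-1)
    p=(c-s['t'])@s['R']; p[z<=0]=np.nan; return p
def ray(s,u,v,h):  # point on plane z=h
    o=-s['R'].T@s['t']; d=s['R'].T@np.array([(u-s['cx'])/s['fx'],(v-s['cy'])/s['fy'],1]); return o+d*(h-o[2])/d[2]
def proj(s,p):
    c=s['R']@np.array(p)+s['t']; return np.array([s['fx']*c[0]/c[2]+s['cx'],s['fy']*c[1]/c[2]+s['cy']])
def save(s,n,box=None,k=1):
    im=cv2.cvtColor(s['img'],cv2.COLOR_RGB2BGR)
    if box: x0,y0,x1,y1=box; im=im[y0:y1,x0:x1]
    cv2.imwrite('pics/'+n,cv2.resize(im,None,fx=k,fy=k,interpolation=cv2.INTER_CUBIC))
def save2(a,b,n):
    im=np.hstack([cv2.cvtColor(x['img'],cv2.COLOR_RGB2BGR) for x in(a,b)]); cv2.imwrite('pics/'+n,cv2.resize(im,(800,300),interpolation=cv2.INTER_AREA))
E
python3 - <<'E'
from h import *
for n in('scene','top'):
    s=cam(n); save(s,n+'0.png',k=1.5); np.savez(n+'0.npz',**s); print(n,s['fx'],s['cx'],s['cy'],-s['R'].T@s['t'],s['R'][2])
print(read_state())
E
```

```text
pics
scene 462.75415474116573 253.2038931820064 183.24370607511983 [1.3870766  0.31161009 1.45362153] [-0.55641143 -0.22541212 -0.79974727]
top 440.31774408061614 261.5970047669943 197.39393609523918 [ 0.21683067 -0.01413686  1.8082147 ] [ 0.1983275  -0.02188764 -0.97989139]
{'time': 0.1, 'q': array([ 1.02791845e+00,  1.58992671e-01,  1.59812808e+00, -1.73507252e-05,
        1.38624430e+00, -2.10117173e-01]), 'joint_vel': array([-1.84029837e-03, -1.11132053e-03, -1.98055977e-03, -9.16074894e-04,
        5.20599968e-03, -6.15310315e-05]), 'joint_efforts': array([-1.23722880e-04, -3.96987104e+01, -3.32340145e+01, -2.07454136e-04,
        4.11253321e-03, -1.83342979e-05]), 'tcp_pos': array([0.18758472, 0.54299037, 0.25540071]), 'orientation': array([ 1.65612136e-01,  9.86190567e-01, -8.27260428e-04, -3.17894496e-04]), 'ft_force': array([-1.00372614, -0.40974793, -0.09568326]), 'moment': array([0.0146164 , 0.07105227, 0.09165087]), 'gripper_force': 0.0, 'opening': 0.9955089055746601}
```

View pics/scene0.png

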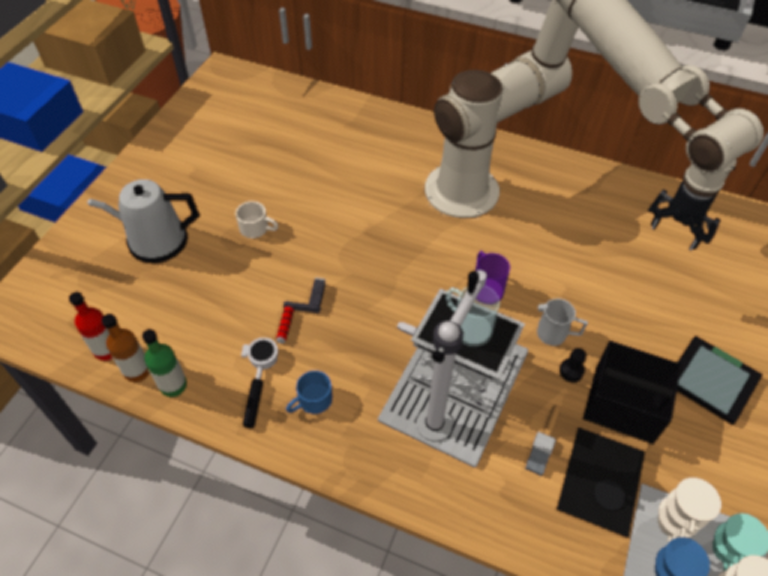

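View pics/top0.png

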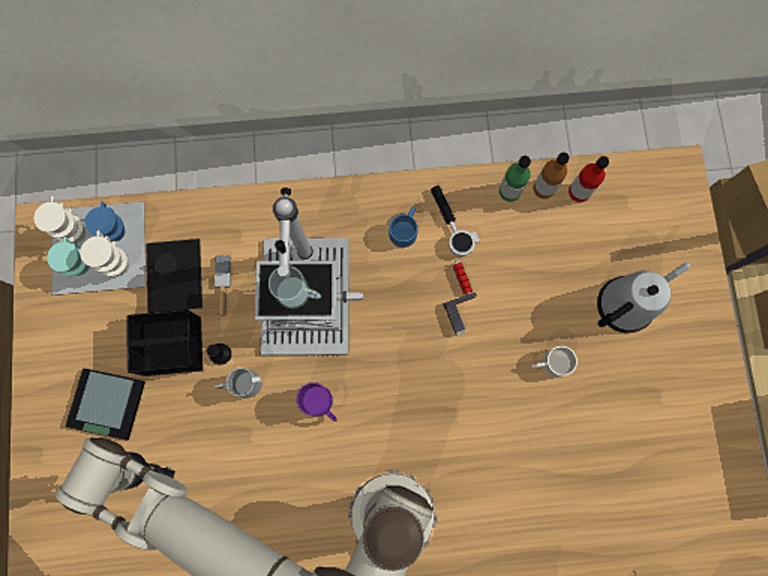

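The scene picture shows the jack and glass around (470,325), the tap tower at (440,400), and the crank with its grip at (285,322) and tube near (318,293). In the top picture, the red grip is at (462,278), the tube runs (448,303) to (458,333), and the shaft tip is at (362,296).

Possible confusions in the top picture:
- **Crank (459,300):** the portafilter at (450,225) has a black handle and no red grip. The brush is at (223,280).
- **Glass (290,287):** the clear mug on the stage. The purple look-alike is at (315,400).

I choose the Z-shaped piece with the red ribs and the clear mug on the stage, and will check both in one close crop.

```bash
python3 - <<'E'
from h import *
s=np.load('top0.npz'); 
a=cv2.resize(s['img'][165:240,150:250],None,fx=4,fy=4,interpolation=cv2.INTER_CUBIC)
b=cv2.resize(s['img'][165:240,270:370],None,fx=4,fy=4,interpolation=cv2.INTER_CUBIC)
t=np.load('scene0.npz')
c=cv2.resize(t['img'][175:250,255:355],None,fx=4,fy=4,interpolation=cv2.INTER_CUBIC)
d=cv2.resize(t['img'][175:250,160:260],None,fx=4,fy=4,interpolation=cv2.INTER_CUBIC)
cv2.imwrite('pics/crop.png',cv2.cvtColor(np.vstack([np.hstack([a,b]),np.hstack([c,d])]),cv2.COLOR_RGB2BGR))
# crank points by cloud
P=cloud(s); img=s['img'].astype(int)
m=np.zeros(P.shape[:2],bool); m[170:226,290:325]=1
red=m&(img[...,0]>140)&(img[...,1]<70)
dark=m&(img.max(-1)<110)&(P[...,2]>0.012)
for n,k in(('red',red),('dark',dark)):
    q=P[k]; print(n,len(q),np.nanmean(q,0),np.nanmin(q,0),np.nanmax(q,0))
    v,u=np.nonzero(k); r=cv2.minAreaRect(np.float32(q[:,:2])); print(r, cv2.boxPoints(r))
# shaft: points at z .09-.13
m=np.zeros_like(m); m[180:215,220:250]=1
k=m&(P[...,2]>.09)&(P[...,2]<.14); q=P[k]; print(len(q))
v,u=np.nonzero(k)
for i in np.argsort(u): print(u[i],v[i],P[v[i],u[i]].round(3))
E
```

```text
red 63 [ 0.61407578 -0.25494138  0.02352473] [ 0.57208603 -0.27687839 -0.00610962] [ 0.65606285 -0.23861755  0.03840337]
((0.6145452857017517, -0.2570343613624573), (0.08497989922761917, 0.024004235863685608), 14.916095733642578) [[ 0.57039773 -0.25637376]
 [ 0.5765765  -0.27956915]
 [ 0.65869284 -0.25769496]
 [ 0.6525141  -0.23449957]]
dark 246 [ 0.53954099 -0.2288415   0.02395459] [ 0.46144774 -0.27929332  0.01203925] [ 0.68022179 -0.1925977   0.03858108]
((0.569451093673706, -0.24183925986289978), (0.07544664293527603, 0.2221834808588028), 70.8333740234375) [[ 0.45213223 -0.24099825]
 [ 0.6619996  -0.31394473]
 [ 0.68676996 -0.24268027]
 [ 0.4769026  -0.16973379]]
98
224 196 [0.578 0.094 0.12 ]
224 197 [0.572 0.094 0.13 ]
224 198 [0.57  0.095 0.119]
224 199 [0.567 0.095 0.115]
225 197 [0.574 0.091 0.118]
225 198 [0.569 0.091 0.121]
225 199 [0.566 0.091 0.117]
225 196 [0.577 0.09  0.124]
226 198 [0.569 0.087 0.12 ]
226 199 [0.566 0.088 0.114]
226 197 [0.574 0.087 0.115]
226 196 [0.579 0.087 0.112]
227 199 [0.567 0.084 0.109]
227 196 [0.578 0.083 0.115]
227 198 [0.57  0.083 0.115]
2
[... 1622 characters left out ...]

237 197 [0.569 0.044 0.118]
237 198 [0.564 0.044 0.124]
237 196 [0.572 0.043 0.123]
237 195 [0.576 0.043 0.126]
237 199 [0.561 0.044 0.121]
238 196 [0.573 0.04  0.117]
238 195 [0.578 0.039 0.113]
238 197 [0.569 0.04  0.119]
238 200 [0.56  0.041 0.104]
238 199 [0.562 0.041 0.115]
238 198 [0.565 0.04  0.119]
239 195 [0.576 0.035 0.122]
239 196 [0.574 0.036 0.114]
239 197 [0.569 0.036 0.118]
239 199 [0.562 0.037 0.113]
239 198 [0.565 0.036 0.118]
239 200 [0.559 0.037 0.107]
240 196 [0.573 0.032 0.115]
240 197 [0.569 0.032 0.116]
240 199 [0.562 0.033 0.111]
240 198 [0.564 0.033 0.117]
241 197 [0.568 0.028 0.12 ]
241 196 [0.573 0.028 0.115]
241 199 [0.561 0.029 0.112]
241 198 [0.563 0.029 0.121]
```

View pics/crop.png

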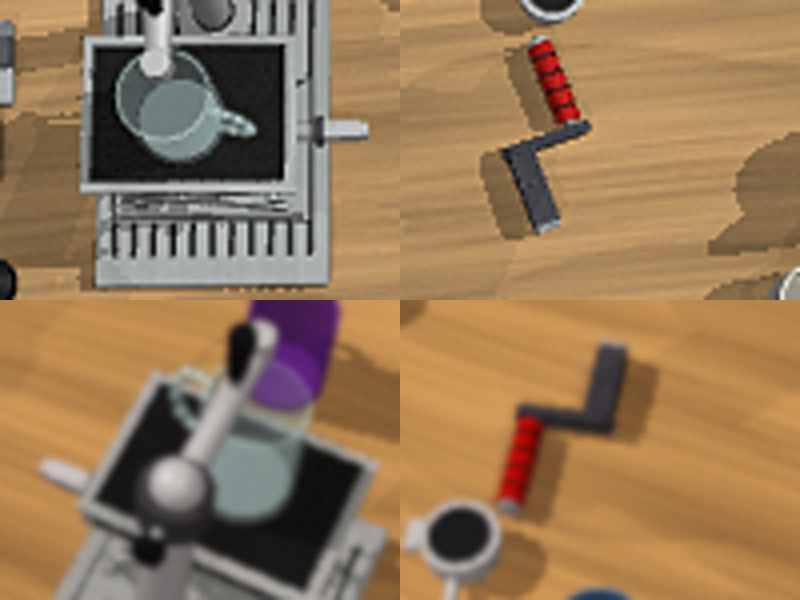

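The lower-right and upper-right crops confirm the crank: the mouth is at top pixel about (407,222), and the tube runs from there to the elbow at about (399,203). The upper-left crop shows the shaft tip at top pixel about (242,197) and the clear glass with its spout. Its handle points toward the shaft side.

```bash
python3 - <<'E'
from h import *
s=dict(np.load('top0.npz'))
T=lambda x,y,h,o=270: ray(s,o+(x+.5)/4-.5,165+(y+.5)/4-.5,h).round(4)
print('mouth top',T(549,229,.027),'tube edges mid',T(512,170,.027),T(541,163,.027),'corner',T(505,150,.027))
print('grip ends',T(540,42,.027),T(572,124,.027))
for c in((83,38),(296,40),(300,193),(80,190)): print('stage',T(*c,.205,150))
for c in((97,287),(329,283)): print('tray',T(*c,.018,150))
print('shaft tip',T(368,123,.119,150),T(368,138,.119,150),'inner',T(326,122,.119,150),T(326,138,.119,150))
P=cloud(s); t=dict(np.load('scene0.npz'));Q=cloud(t)
m=np.zeros((384,512),bool); m[135:250,160:240]=1
q=P[m]; q=q[(q[:,2]>.2)&(q[:,2]<.212)]; r=cv2.minAreaRect(np.float32(q[:,:2])); print('stage rect',r,np.median(q[:,2]),len(q))
for nm,A in(('top',P),('scene',Q)):
    k=(A[...,0]>.5)&(A[...,0]<.66)&(abs(A[...,1]-.19)<.09)
    h=A[k][:,2]; print(nm,np.histogram(h[h>.22],np.arange(.22,.5,.01)))
st=read_state(); print(R.from_quat(st['orientation']).as_matrix().round(3))
E
```

```text
mouth top [ 0.4207 -0.6355  0.027 ] tube edges mid [ 0.4848 -0.6073  0.027 ] [ 0.4893 -0.6382  0.027 ] corner [ 0.5062 -0.6034  0.027 ]
grip ends [ 0.6165 -0.6575  0.027 ] [ 0.5269 -0.6767  0.027 ]
stage [0.6618 0.2827 0.205 ]
stage [0.6414 0.0839 0.205 ]
stage [0.4959 0.0913 0.205 ]
stage [0.5176 0.293  0.205 ]
tray [0.451  0.3168 0.018 ]
tray [0.4331 0.0813 0.018 ]
shaft tip [0.574  0.0253 0.119 ] [0.5591 0.0266 0.119 ] inner [0.5788 0.0662 0.119 ] [0.5629 0.0674 0.119 ]
stage rect ((0.6180951595306396, 0.1873060166835785), (0.1992824226617813, 0.22376981377601624), 86.3361587524414) 0.2048949801964412 1350
top (array([32, 37, 18, 31, 28, 27, 32, 43, 45, 62,  1,  0,  0,  0,  0,  3, 30,
       94, 32,  5,  1,  4,  4, 27,  8,  0,  0,  0]), array([0.22, 0.23, 0.24, 0.25, 0.26, 0.27, 0.28, 0.29, 0.3 , 0.31, 0.32,
       0.33, 0.34, 0.35, 0.36, 0.37, 0.38, 0.39, 0.4 , 0.41, 0.42, 0.43,
       0.44, 0.45, 0.46, 0.47, 0.48, 0.49, 0.5 ]))
scene (array([49, 75, 69, 67, 68, 76, 68, 90, 81, 72,  0,  0,  0,  0,  0,  1, 25,
       99, 33, 10,  9, 12, 13, 39,  8,  0,  0,  0]), array([0.22, 0.23, 0.24, 0.25, 0.26, 0.27, 0.28, 0.29, 0.3 , 0.31, 0.32,
       0.33, 0.34, 0.35, 0.36, 0.37, 0.38, 0.39, 0.4 , 0.41, 0.42, 0.43,
       0.44, 0.45, 0.46, 0.47, 0.48, 0.49, 0.5 ]))
[[-0.945  0.327 -0.001]
 [ 0.327  0.945 -0.002]
 [ 0.    -0.002 -1.   ]]
```

```bash
cat >> h.py <<'E'
def down(yaw,roll=0):  # tool down, tool y at world angle yaw (deg)
    a=np.radians(yaw); y=np.array([np.cos(a),np.sin(a),0]); z=np.array([0,0,-1.]); return np.column_stack([np.cross(y,z),y,z])
def to(p,M,p0=None,M0=None):
    st=read_state()
    p0=st['tcp_pos'] if p0 is None else p0; M0=R.from_quat(st['orientation']).as_matrix() if M0 is None else M0
    return np.r_[R.from_matrix(M0.T@M).as_rotvec()/np.radians(8), M0.T@(np.array(p)-p0)/.04].round(3)
E
python3 - <<'E'
from h import *
s=dict(np.load('top0.npz'))
T=lambda x,y,h,o=170: ray(s,o+(x+.5)/4-.5,165+(y+.5)/4-.5,h).round(4)
print('mouth top',T(549,229,.027),'tube edges mid',T(512,170,.027),T(541,163,.027),'corner',T(505,150,.027))
print('grip ends',T(540,42,.020),T(572,124,.020))
print(to([.524,-.22,.15],down(105)))
E
```

```text
mouth top [ 0.4586 -0.2285  0.027 ] tube edges mid [ 0.523  -0.1976  0.027 ] [ 0.5275 -0.2281  0.027 ] corner [ 0.5444 -0.1927  0.027 ]
grip ends [ 0.6568 -0.2424  0.02  ] [ 0.5666 -0.2656  0.02  ]
[-1.1000e-02 -6.0000e-03 -4.2580e+00 -1.4181e+01 -1.5277e+01  2.6570e+00]
```

>>> move_arm(moves="0 0 -4.2 -14.1 -15.15 0 1;0 0 -4.2 -14.1 -15.15 0 1;0 0 -4.2 -14.1 -15.15 0 1;0 0 -4.2 -14.1 -15.15 0 1;0 0 -4.2 -14.1 -15.15 0 1;0 0 -4.2 -14.1 -15.15 0 1;0 0 -4.2 -14.1 -15.15 0 1;0 0 -4.2 -14.1 -15.15 0 1;0 0 -4.2 -14.1 -15.15 0 1;0 0 -4.2 -14.1 -15.15 0 1;0 0 -4.2 -14.1 -15.15 0 1;0 0 -4.2 -14.1 -15.15 0 1;0 0 -4.2 -14.1 -15.15 0 1;0 0 -4.2 -14.1 -15.15 0 1;0 0 -4.2 -14.1 -15.15 2.8 1;0 0 -4.2 -14.1 -15.15 2.8 1;0 0 -4.2 -14.1 -15.15 2.8 1")

```text
time: 2.22
tcp_pos: [0.5197, -0.2115, 0.1395]
orientation: [-0.126, 0.992, 0.004, -0.004]
ft_force: [-0.2, 0.7, -0.7]
opening: 1.0
gripper_force: 0.0
```

```bash
python3 - <<'E'
from h import *
s=cam('scene');t=cam('top')
a=s['img'][150:255,140:280];b=t['img'][130:235,240:380]
im=np.hstack([a,b]);cv2.imwrite('pics/p3.png',cv2.cvtColor(cv2.resize(im,None,fx=2.85,fy=2.85,interpolation=cv2.INTER_CUBIC),cv2.COLOR_RGB2BGR))
print(to([.521,-.2155,.029],down(104.5)),read_state()['tcp_pos'],read_state()['q'])
for p in([.521,-.2155,.027],[.461,-.231,.027]): print(proj(s,p),proj(t,p))
E
```

```text
[-0.006  0.005  0.005  0.072 -0.023  2.914] [ 0.52346552 -0.21381801  0.1455536 ] [-6.01448926e-01  2.43386008e-01  1.72807473e+00  1.49346058e-07
  1.16907095e+00 -2.42604416e+00]
[209.63959534 197.69837999] [302.00841398 207.19724015]
[212.80753512 184.64016908] [307.41742363 221.24736631]
```

View pics/p3.png

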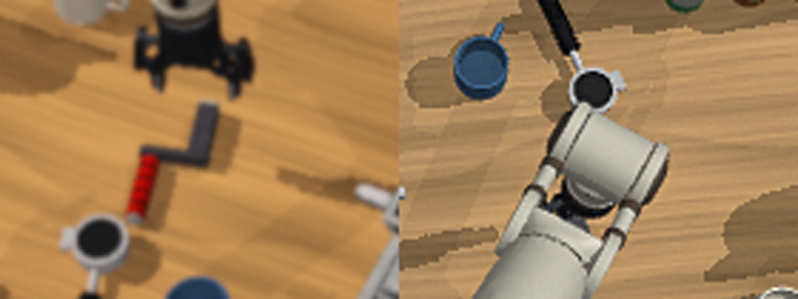

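The scene half shows the open gripper above the tube. The tube's mouth is at scene pixel (213,186) and its elbow at (211,206), which agrees with the estimate to about 2 px. I'll descend and close.

>>> move_arm(moves="0 0 0 0 0 1.5 1;0 0 0 0 0 2.4 1;0 0 0 0 0 2.85 1;0 0 0 0 0 2.85 1;0 0 0 0 0 2.85 1;0 0 0 0 0 2.85 -1;0 0 0 0 0 2.85 -1;0 0 0 0 0 2.85 -1;0 0 0 0 0 2.85 -1;0 0 0 0 0 2.85 -1;0 0 0 0 0 2.85 -1")

```text
time: 3.7
tcp_pos: [0.5233, -0.2139, 0.0309]
orientation: [-0.126, 0.992, -0.0, 0.0]
ft_force: [-1.1, 0.8, 5.4]
opening: 0.303
gripper_force: 59.6
```

```bash
python3 - <<'E'
from h import *
print(to([.556,-.086,.18],down(-5.2)),read_state()['tcp_pos'])
E
```

```text
[-0.0000e+00  8.0000e-03  1.3716e+01 -1.5950e+00  2.8870e+00 -3.7300e+00] [ 0.52331876 -0.21390961  0.03086916]
```

>>> move_arm(moves="0 0 0 0 0 -1.2 -1;0 0 0 0 0 -2.5 -1;0 0 0 0 0 -3.7 -1;0 0 1.2 -0.2 0.3 -3.73 -1;0 0 2.5 -0.4 0.6 -3.73 -1;0 0 3.8 -0.6 0.9 -3.73 -1;0 0 5.1 -0.8 1.2 -3.73 -1;0 0 6.4 -1.0 1.5 -3.73 -1;0 0 7.7 -1.2 1.8 -3.73 -1;0 0 9.0 -1.4 2.1 -3.73 -1;0 0 10.3 -1.6 2.5 -3.73 -1;0 0 11.6 -1.6 2.89 -3.73 -1;0 0 12.8 -1.6 2.89 -3.73 -1;0 0 13.7 -1.6 2.89 -3.73 -1;0 0 13.7 -1.6 2.89 -3.73 -1;0 0 13.7 -1.6 2.89 -3.73 -1")

```text
time: 5.7
tcp_pos: [0.5554, -0.0854, 0.1787]
orientation: [0.737, 0.676, -0.0, -0.001]
ft_force: [0.2, -0.0, -3.2]
opening: 0.303
gripper_force: 60.7
```

```bash
python3 - <<'E'
from h import *
s=cam('scene');t=cam('top')
np.savez('scene4.npz',**s);np.savez('top4.npz',**t)
st=read_state();print(st['tcp_pos'],st['opening'],st['q'],st['ft_force'])
a=s['img'][130:230,205:305];b=t['img'][160:260,210:310]
im=np.hstack([a,b]);cv2.imwrite('pics/p4.png',cv2.cvtColor(cv2.resize(im,None,fx=4,fy=4,interpolation=cv2.INTER_CUBIC),cv2.COLOR_RGB2BGR))
E
```

```text
[ 0.55565957 -0.08557505  0.17911944] 0.3004787918030495 [-3.67753721e-01  1.96789754e-01  1.71117709e+00  6.64918660e-05
  1.23433526e+00 -2.80487900e-01] [-0.2645404   0.61617378 -3.26614145]
```

View pics/p4.png

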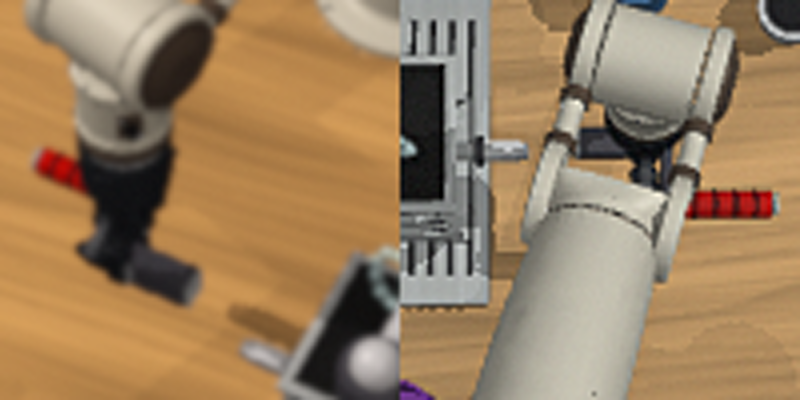

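The scene half shows the tube's mouth at scene pixel about (251,201) and the shaft tip at (267,217). In the top half the mouth edge is at about (255,195), the grip axis is at row 211, and the shaft tip is at about (341/1.3,198), to be computed.

```bash
python3 - <<'E'
from h import *
s=dict(np.load('scene4.npz'));t=dict(np.load('top4.npz'));P=cloud(t);Q=cloud(s)
T=lambda x,y,h: ray(t,210+(x-400+.5)/4-.5,160+(y+.5)/4-.5,h).round(4)
S=lambda x,y,h: ray(s,205+(x+.5)/4-.5,130+(y+.5)/4-.5,h).round(4)
print('mouth',T(580,142,.175),'scene mouth',S(188,285,.1615),'grip',T(690,205,.175),T(775,205,.175))
print('tip',T(526,151,.118),'scene tip',S(245,352,.111),'collar',T(480,151,.125))
# depth shaft points, several from both cams
for n,A in(('t',P),('s',Q)):
    q=A[(A[...,0]>.53)&(A[...,0]<.6)&(A[...,1]>.005)&(A[...,1]<.066)&(A[...,2]>.1)&(A[...,2]<.125)]
    print(n,len(q),np.nanmedian(q,0)); f=np.polyfit(q[:,1],q[:,0],1); print('slope',f, f[0]*.026+f[1], q[:,1].min())
    q=A[(A[...,0]>.5)&(A[...,0]<.6)&(A[...,1]>-.1)&(A[...,1]<.02)&(A[...,2]>.15)&(A[...,2]<.182)]
    print('tube',len(q),np.nanmedian(q,0),np.nanmax(q[:,1]))
    if len(q)>10: f=np.polyfit(q[:,1],q[:,0],1); print('slope',f, f[0]*-.025+f[1])
# stage edge orientation from scene/top depth
for n,A in(('t',P),('s',Q)):
    q=A[(A[...,0]>.45)&(A[...,0]<.72)&(A[...,1]>.05)&(A[...,1]<.33)&(abs(A[...,2]-.205)<.006)]
    print(n,len(q),cv2.minAreaRect(np.float32(q[:,:2])))
E
```

```text
mouth [ 0.5586 -0.0251  0.175 ] scene mouth [ 0.5593 -0.0288  0.1615] grip [ 0.4887 -0.1227  0.175 ] [ 0.4813 -0.2023  0.175 ]
tip [0.5664 0.0279 0.118 ] scene tip [0.5725 0.03   0.111 ] collar [0.5691 0.0724 0.125 ]
t 54 [0.56747721 0.04787245 0.11708631]
slope [0.03200242 0.56676623] 0.5675982882333597 0.028148547507802095
tube 86 [ 0.55200129 -0.04186498  0.17284699] -0.02150826004031409
slope [0.48644471 0.57391542] 0.5617543048607401
s 62 [0.57388093 0.04724749 0.11685697]
slope [0.07783182 0.56946099] 0.5714846160006924 0.027356783764831534
tube 205 [ 0.56585802 -0.05127686  0.17283235] -0.018959342090071725
slope [-0.01673702  0.56299927] 0.5634176998289913
t 1389 ((0.6134419441223145, 0.18773096799850464), (0.1991501897573471, 0.21469686925411224), 86.0675048828125)
s 1399 ((0.5831291079521179, 0.1898084282875061), (0.20047380030155182, 0.15392014384269714), 85.04413604736328)
```

>>> move_arm(moves="0 0 0 0 0.11 0.6 -1;0 0 0 0 0.11 1.26 -1;0 0 0 0.5 0.11 1.26 -1;0 0 0 0.9 0.11 1.26 -1;0 0 0 0.9 0.11 1.26 -1;0 0 0 0.9 0.11 1.26 -1")

```text
time: 6.55
tcp_pos: [0.5641, -0.0502, 0.1301]
orientation: [0.737, 0.675, 0.0, 0.001]
ft_force: [0.2, -0.7, -2.7]
opening: 0.302
gripper_force: 60.7
```

```bash
python3 - <<'E'
from h import *
s=cam('scene');t=cam('top')
np.savez('scene5.npz',**s);np.savez('top5.npz',**t)
st=read_state();print(st['tcp_pos'],st['ft_force'])
a=s['img'][190:240,235:285];b=t['img'][175:225,220:270]
im=np.hstack([a,b]);cv2.imwrite('pics/p5.png',cv2.cvtColor(cv2.resize(im,None,fx=8,fy=8,interpolation=cv2.INTER_CUBIC),cv2.COLOR_RGB2BGR))
E
```

```text
[ 0.56378056 -0.05052412  0.12968731] [ 0.30481419  0.73994394 -2.53007968]
```

View pics/p5.png

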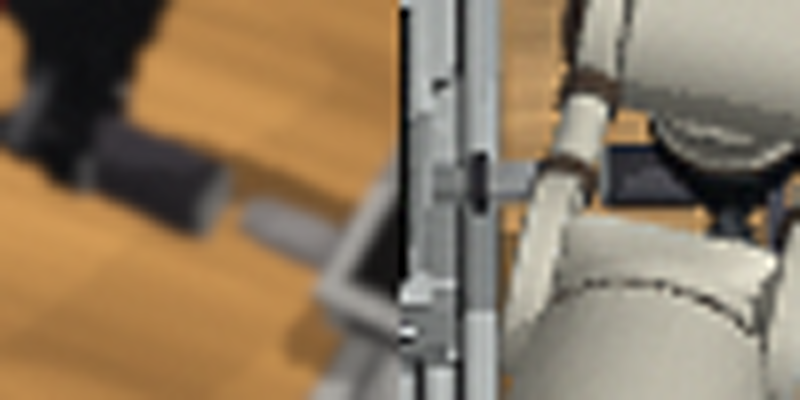

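The scene half shows the tube's mouth centre at about (262,215) and the shaft tip centre at (266.5,217). The tube axis extends through the tip. The top half shows the tube centre within about 0.5 px of the shaft centre line, so I'll push in gently.

>>> move_arm(moves="0 0 0 0.2 -0.02 0 -1;0 0 0 0.4 -0.02 0 -1;0 0 0 0.5 -0.02 0 -1;0 0 0 0.6 -0.02 0 -1;0 0 0 0.7 -0.02 0 -1")

```text
time: 7.28
tcp_pos: [0.5644, -0.025, 0.129]
orientation: [0.737, 0.676, -0.003, 0.002]
ft_force: [-5.3, -17.1, -3.0]
opening: 0.304
gripper_force: 60.7
```

>>> move_arm(moves="0 0 0 0.7 -0.06 0 -1;0 0 0 0.75 -0.06 0 -1;0 0 0 0.8 -0.06 0 -1;0 0 0 0.8 -0.06 0 -1")

```text
time: 7.78
tcp_pos: [0.566, 0.0053, 0.1288]
orientation: [0.738, 0.675, -0.003, 0.004]
ft_force: [1.4, -17.1, -8.5]
opening: 0.303
gripper_force: 60.2
```

```bash
python3 - <<'E'
from h import *
st=read_state();print(st['tcp_pos'],st['ft_force'],st['moment'],R.from_quat(st['orientation']).as_matrix().round(4))
E
```

```text
[0.56595501 0.00534399 0.12884957] [  1.37788617 -17.14125737  -8.47702296] [-2.86858049 -0.09670763 -0.03182345] [[ 8.820e-02  9.961e-01  6.000e-04]
 [ 9.961e-01 -8.820e-02 -9.000e-03]
 [-8.900e-03  1.400e-03 -1.000e+00]]
```

>>> move_arm(moves="0 0 0 0.1 0 0.05 -1;0 0 0 0.2 0 0.05 -1;0 0 0 0.2 0 0.05 -1")

```text
time: 8.15
tcp_pos: [0.5664, 0.0059, 0.1287]
orientation: [0.737, 0.676, -0.008, 0.008]
ft_force: [-9.9, -45.1, 1.9]
opening: 0.302
gripper_force: 61.4
```

```bash
python3 - <<'E'
from h import *
s=cam('scene');t=cam('top')
st=read_state();print(st['tcp_pos'],st['ft_force'],st['moment'])
a=s['img'][190:240,235:285];b=t['img'][175:225,220:270]
im=np.hstack([a,b]);cv2.imwrite('pics/p6.png',cv2.cvtColor(cv2.resize(im,None,fx=8,fy=8,interpolation=cv2.INTER_CUBIC),cv2.COLOR_RGB2BGR))
E
```

```text
[0.56645481 0.00589091 0.12876549] [ -8.31715019 -45.4370032    1.42489969] [-6.79992066  1.43979376  0.24124867]
```

View pics/p6.png

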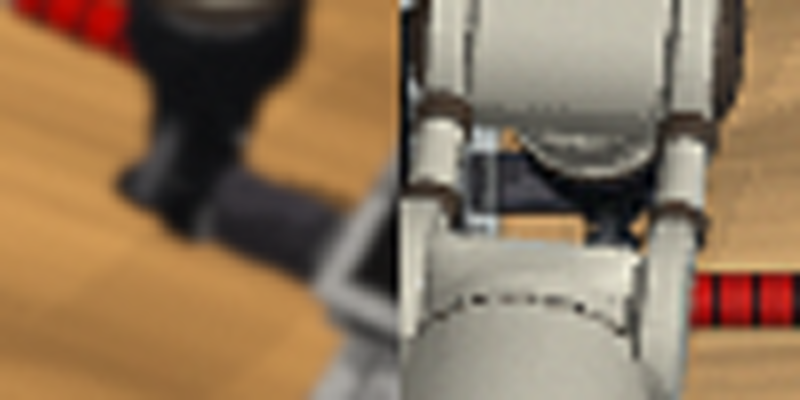

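Pushing with 45 N moved it only 0.6 mm. The top half shows the mouth at about (280,198), against the collar, so the crank is home. I'll ease off, release, and go up and over to the grip.

>>> move_arm(moves="0 0 0 -0.15 0 0 -1;0 0 0 -0.22 0 0 -1;0 0 0 -0.22 0 0 1;0 0 0 -0.22 0 0 1;0 0 0 -0.22 0 0 1;0 0 0 -0.22 0 0 1;0 0 0 -0.22 0 0 1;0 0 0 -0.22 0 -0.8 1;0 0 0 -0.22 0 -1.9 1;0 0 0 -1.2 -0.7 -1.9 1;0 0 0 -2.2 -1.5 -1.9 1;0 0 0 -2.2 -1.5 -1.9 1;0 0 0 -2.2 -1.5 -1.9 1")

```text
time: 9.88
tcp_pos: [0.4991, -0.0643, 0.2033]
orientation: [0.738, 0.675, 0.0, 0.0]
ft_force: [-0.5, -0.4, -0.5]
opening: 1.0
gripper_force: 0.0
```

```bash
python3 - <<'E'
from h import *
s=cam('scene');t=cam('top')
np.savez('scene7.npz',**s);np.savez('top7.npz',**t)
st=read_state();print(st['tcp_pos'],st['ft_force'],st['opening'],st['q'])
for n,c in(('s',s),('t',t)):
    A=cloud(c);i=c['img'].astype(int); k=(i[...,0]>130)&(i[...,1]<60)&(i[...,2]<70)&(abs(A[...,0]-.5)<.09)&(abs(A[...,1]+.07)<.1)&(A[...,2]>.05)
    q=A[k]; print(n,len(q),np.nanmedian(q,0),np.nanmin(q,0),np.nanmax(q,0))
print('want',to([.499,-.073,.116],down(-5.0)))
a=s['img'][165:240,205:305];b=t['img'][170:245,210:310]
im=np.hstack([a,b]);cv2.imwrite('pics/p7.png',cv2.cvtColor(cv2.resize(im,None,fx=4,fy=4,interpolation=cv2.INTER_CUBIC),cv2.COLOR_RGB2BGR))
E
```

```text
[ 0.49937856 -0.06391344  0.20325122] [-0.40407952 -0.86132246  0.19777878] 1.0044635462786249 [-3.67931501e-01  1.92869745e-02  1.85360136e+00  3.12393120e-04
  1.26822187e+00 -2.80525571e-01]
s 109 [ 0.50687914 -0.057229    0.12022503] [ 0.49406642 -0.11037153  0.10954235] [ 0.51909217 -0.02451123  0.13115724]
t 25 [ 0.4976899  -0.03285312  0.12074753] [ 0.48500718 -0.09813971  0.11208685] [ 0.51203142 -0.02439555  0.13335715]
want [ 4.000e-03 -1.000e-03 -2.000e-03 -2.270e-01  9.000e-03  2.181e+00]
```

View pics/p7.png

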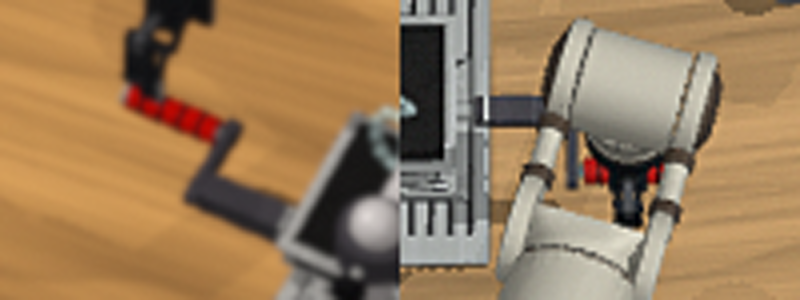

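The scene half shows the crank seated on the shaft, with its red grip running from (237,189) to (260,198) below the gripper. Top agrees. I'll go down and grasp it.

>>> move_arm(moves="0 0 0 -0.2 0 1 1;0 0 0 -0.2 0 1.8 1;0 0 0 -0.2 0 2.18 1;0 0 0 -0.2 0 2.18 1;0 0 0 -0.2 0 2.18 -1;0 0 0 -0.2 0 2.18 -1;0 0 0 -0.2 0 2.18 -1;0 0 0 -0.2 0 2.18 -1;0 0 0 -0.2 0 2.18 -1")

```text
time: 11.1
tcp_pos: [0.4985, -0.0726, 0.1163]
orientation: [0.738, 0.675, 0.0, 0.001]
ft_force: [1.4, -0.1, 0.5]
opening: 0.296
gripper_force: 58.8
```

```bash
python3 - <<'E'
from h import *
st=read_state();print(st['tcp_pos'],st['ft_force'],st['opening'],st['gripper_force'],st['q'])
# glass rim vs spout heights
for n in('scene0','top0','scene7','top7'):
    A=cloud(dict(np.load(n+'.npz'))); q=A[(abs(A[...,0]-.583)<.1)&(abs(A[...,1]-.19)<.09)]
    z=q[:,2]; g=q[(z>.22)&(z<.34)]; print(n,'rim',np.sort(g[:,2])[[-1,-5,-15,-30]].round(4),'xy ext',g[g[:,2]>.3].min(0).round(3),g[g[:,2]>.3].max(0).round(3))
    k=(z>.36)&(np.hypot(q[:,0]-.583,q[:,1]-.19)<.03); print('  spout', len(z[k]), np.percentile(z[k],[0,5,25,50,75,100]).round(4))
    k=(z>.34)&(np.hypot(q[:,0]-.64,q[:,1]-.195)<.02); print('  arm', len(z[k]), np.percentile(z[k],[0,5,25,50,75,100]).round(4) if k.any() else '')
E
```

```text
[ 0.49846958 -0.07257553  0.11631024] [ 1.4051304  -0.0946234   0.47678638] 0.2959469948987718 58.79242658615112 [-3.85027106e-01  1.33946569e-01  1.92033746e+00  2.22415088e-04
  1.08607581e+00 -2.96522490e-01]
scene0 rim [0.3176 0.3165 0.3147 0.313 ] xy ext [0.534 0.146 0.3  ] [0.619 0.239 0.318]
  spout 64 [0.3766 0.3843 0.3923 0.3979 0.4018 0.4086]
  arm 165 [0.3833 0.3889 0.3946 0.416  0.4504 0.4636]
top0 rim [0.3203 0.3174 0.3154 0.3136] xy ext [0.532 0.138 0.3  ] [0.615 0.237 0.32 ]
  spout 96 [0.373  0.3844 0.3917 0.3975 0.4016 0.4072]
  arm 44 [0.387  0.3901 0.3927 0.3965 0.4572 0.4642]
scene7 rim [0.3183 0.315  0.3139 0.3131] xy ext [0.535 0.153 0.3  ] [0.621 0.239 0.318]
  spout 63 [0.3736 0.3865 0.3915 0.3992 0.4027 0.4056]
  arm 164 [0.382  0.3887 0.3951 0.4193 0.4504 0.4635]
top7 rim [0.3226 0.3172 0.3153 0.3135] xy ext [0.532 0.148 0.3  ] [0.613 0.236 0.323]
  spout 98 [0.3752 0.3833 0.3909 0.3976 0.4016 0.4091]
  arm 39 [0.3847 0.3883 0.394  0.3992 0.4576 0.463 ]
```

>>> move_arm(moves="0 0 0 0 0.07 -0.47 -1;0 0 0 0 0.29 -0.89 -1;0 0 0 0 0.62 -1.23 -1;0 0 0 0 1.04 -1.45 -1;0 0 0 0 1.5 -1.53 -1")

```text
time: 11.72
tcp_pos: [0.5578, -0.0784, 0.1779]
orientation: [0.737, 0.676, -0.001, -0.0]
ft_force: [-4.2, -1.0, -0.7]
opening: 0.298
gripper_force: 59.8
```

```bash
python3 - <<'E'
from h import *
st=read_state();print(st['tcp_pos'],st['ft_force'],st['moment'],st['opening'],st['gripper_force'])
s=cam('scene');np.savez('scene8.npz',**s);A=cloud(s);i=s['img'].astype(int)
k=(i[...,0]>130)&(i[...,1]<60)&(i[...,2]<70)&(abs(A[...,0]-.55)<.12)&(abs(A[...,1]+.07)<.1)&(A[...,2]>.05)
q=A[k];print(len(q),np.nanmedian(q,0),q.min(0),q.max(0))
from scipy.optimize import least_squares
for n in('scene0','scene7','top0','top7'):
    A=cloud(dict(np.load(n+'.npz')))
    d=A-np.array([.583,.19,0]); e=np.array([.996,-.087]); f=np.array([.087,.996])
    X=d[...,0]*e[0]+d[...,1]*e[1]; Y=d[...,0]*f[0]+d[...,1]*f[1]; Z=A[...,2]
    k=(X>-.005)&(X<.08)&(abs(Y)<.03)&(Z>.365)&(Z<.415)
    x,y,z=X[k],Y[k],Z[k]
    r=least_squares(lambda p:np.hypot(y-p[0]-p[2]*x,z-p[1])-.011,[0,.39,0],loss='soft_l1',f_scale=.002)
    print(n,k.sum(),r.x, 'gap',r.x[1]-.034-.313, [np.percentile(z[(x>a)&(x<a+.02)],[10,50,90]).round(4) for a in(0,.02,.04,.06)])
E
```

```text
[ 0.55777309 -0.07835422  0.17793064] [-4.18785369 -0.95585968 -0.72405322] [-0.20274326  0.64619167  0.43216225] 0.29826121479522427 59.7516131401062
25 [ 0.56120953 -0.05678299  0.1833686 ] [ 0.55568438 -0.11396134  0.1709199 ] [ 0.57429436 -0.035795    0.18929849]
scene0 157 [ 0.00074936  0.38675801 -0.02713968] gap 0.03975801388081118 [array([0.3875, 0.3955, 0.4024]), array([0.3885, 0.3926, 0.3941]), array([0.3889, 0.3953, 0.405 ]), array([0.3881, 0.3932, 0.3968])]
scene7 161 [ 0.00054491  0.38677425 -0.02206755] gap 0.039774250585400905 [array([0.3882, 0.3954, 0.4041]), array([0.3871, 0.3922, 0.3946]), array([0.3887, 0.3952, 0.4096]), array([0.3881, 0.3937, 0.397 ])]
top0 141 [-0.00089222  0.38655097  0.03160128] gap 0.03955097089255938 [array([0.3886, 0.3971, 0.4034]), array([0.3869, 0.3928, 0.3969]), array([0.3861, 0.391 , 0.3948]), array([0.3867, 0.3929, 0.3967])]
top7 141 [-0.00131491  0.38774194  0.03405247] gap 0.04074193779257401 [array([0.3871, 0.3974, 0.404 ]), array([0.387 , 0.3928, 0.3988]), array([0.3882, 0.3932, 0.3992]), array([0.3903, 0.3942, 0.3979])]
```

>>> move_arm(moves="0 0 0 0 0.46 0.07 -1;0 0 0 0 0.88 0.27 -1;0 0 0 0 1.21 0.6 -1;0 0 0 0 1.43 1.01 -1;0 0 0 0 1.5 1.47 -1;0 0 0 0 1.43 1.93 -1;0 0 0 0 1.21 2.34 -1;0 0 0 0 0.88 2.66 -1;0 0 0 0 0.46 2.87 -1;0 0 0 0 0 2.94 -1;0 0 0 0 -0.46 2.86 -1;0 0 0 0 -0.88 2.64 -1;0 0 0 0 -1.21 2.3 -1;0 0 0 0 -1.43 1.88 -1;0 0 0 0 -1.5 1.41 -1;0 0 0 0 -1.43 0.94 -1;0 0 0 0 -1.21 0.51 -1;0 0 0 0 -0.88 0.17 -1;0 0 0 0 -0.46 -0.05 -1;0 0 0 0 0 -0.125 -1")

```text
time: 14.28
tcp_pos: [0.5557, -0.0787, 0.1813]
orientation: [0.737, 0.676, -0.003, -0.001]
ft_force: [-5.2, -3.6, 4.9]
opening: 0.3
gripper_force: 60.4
```

```bash
python3 - <<'E'
from h import *
st=read_state();print(st['tcp_pos'],st['ft_force'],st['moment'],st['opening'],st['gripper_force'])
for n in('scene','top'):
    A=cloud(cam(n)); q=A[(A[...,0]>.45)&(A[...,0]<.7)&(A[...,1]>.08)&(A[...,1]<.3)&(A[...,2]>.195)&(A[...,2]<.235)]
    print(np.median(q[:,2]),len(q)); q=A[(abs(A[...,0]-.583)<.1)&(abs(A[...,1]-.19)<.09)&(A[...,2]>.31)&(A[...,2]<.35)]; print(len(q),np.median(q[:,:2],0),np.sort(q[:,2])[[-1,-5,-15,-30]])
E
```

```text
[ 0.55574196 -0.07866559  0.18128032] [-5.24963862 -3.61838097  4.85041513] [-0.57667069  0.81264038  0.48310285] 0.29959018352776784 60.37244439125061
0.21618394450183137 1635
170 [0.58149897 0.21150532] [0.32942421 0.32817544 0.32665033 0.32513416]
0.21628721234535955 1719
115 [0.56869921 0.19445021] [0.33291012 0.33069336 0.32672981 0.3255339 ]
```

>>> move_arm(moves="0 0 0 0 0.46 0.07 -1;0 0 0 0 0.88 0.27 -1;0 0 0 0 1.21 0.6 -1;0 0 0 0 1.43 1.01 -1;0 0 0 0 1.5 1.47 -1;0 0 0 0 1.43 1.93 -1;0 0 0 0 1.21 2.34 -1;0 0 0 0 0.88 2.66 -1;0 0 0 0 0.46 2.87 -1;0 0 0 0 0 2.94 -1;0 0 0 0 -0.46 2.86 -1;0 0 0 0 -0.88 2.64 -1;0 0 0 0 -1.21 2.3 -1;0 0 0 0 -1.43 1.88 -1;0 0 0 0 -1.5 1.41 -1;0 0 0 0 -1.43 0.94 -1;0 0 0 0 -1.21 0.51 -1;0 0 0 0 -0.88 0.17 -1;0 0 0 0 -0.46 -0.05 -1;0 0 0 0 0 -0.125 -1")

```text
time: 16.88
tcp_pos: [0.5567, -0.0784, 0.1871]
orientation: [0.737, 0.676, -0.002, -0.001]
ft_force: [-4.4, -4.4, 3.5]
opening: 0.296
gripper_force: 60.4
```

```bash
python3 - <<'E'
from h import *
st=read_state();print(st['tcp_pos'],st['ft_force'],st['opening'],st['gripper_force'])
from scipy.optimize import least_squares
ims=[]
for n in('scene','top'):
    c=cam(n);A=cloud(c); q=A[(A[...,0]>.45)&(A[...,0]<.7)&(A[...,1]>.08)&(A[...,1]<.3)&(A[...,2]>.205)&(A[...,2]<.245)]
    print(n,'stage',np.median(q[:,2]),len(q)); q=A[(abs(A[...,0]-.583)<.1)&(abs(A[...,1]-.19)<.09)&(A[...,2]>.32)&(A[...,2]<.36)]; print(len(q),np.sort(q[:,2])[[-1,-5,-15,-30]])
    y0,x0=(150,250) if n=='scene' else (135,155)
    ims.append(c['img'][y0:y0+80,x0:x0+80])
    for h in(.353,.336): print(n,'pix',(proj(c,[.583,.19,h])-[x0,y0])*5)
cv2.imwrite('pics/p8.png',cv2.cvtColor(cv2.resize(np.hstack(ims),None,fx=5,fy=5,interpolation=cv2.INTER_CUBIC),cv2.COLOR_RGB2BGR))
E
```

```text
[ 0.55674954 -0.07839735  0.18708184] [-4.40983965 -4.35981808  3.54731504] 0.2956675831766598 60.43234884738922
scene stage 0.2261906740738482 1665
170 [0.33884504 0.33782123 0.33594103 0.33459515]
scene pix [338.53489204 217.96188992]
scene pix [335.14088857 234.70043831]
top stage 0.2265097663188173 1714
118 [0.34392903 0.33990782 0.3368107  0.33471933]
top pix [175.96033107 240.64251365]
top pix [179.81412104 246.37140408]
```

View pics/p8.png

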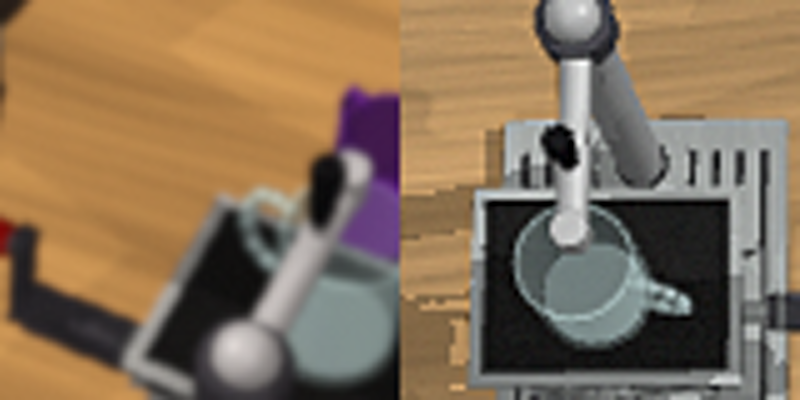

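The scene half shows the spout's rounded end at about (321,183). In the top half it is at about (189,180.5), with the glass centred beneath it. I'll triangulate that end to check the arm's height independently.

```bash
python3 - <<'E'
from h import *
s=cam('scene');t=cam('top')
def tri(a,b):
    Ps=[]
    for c in(s,t):
        K=np.array([[c['fx'],0,c['cx']],[0,c['fy'],c['cy']],[0,0,1]]);Ps.append(K@np.c_[c['R'],c['t']])
    p=cv2.triangulatePoints(Ps[0],Ps[1],np.float64(a),np.float64(b)).ravel();return p[:3]/p[3]
a=np.array([355,169])/5-.4+[250,150]; b=np.array([169,230])/5-.4+[155,135]
p=tri(a,b); print('spout end',p,proj(s,p)-a,proj(t,p)-b)
q=np.array([.583,.19,.385]); print((proj(s,q)-[250,150]+.4)*5,(proj(t,q)-[155,135]+.4)*5)
# rim by depth? known height check: stage corner right-front, top(475,385),scene(130,362)
for a,b in(((130,362),(328,383)),): pass
print(tri(np.array([228,200])/5-.4+[250,150],np.array([335,383])/5-.4+[155,135]))
E
```

```text
spout end [0.5800086  0.19039603 0.39945617] [-0.51518535 -0.03939805] [-0.47019185  0.15419949]
[347.11192358 187.52528172] [170.46801961 231.50474236]
[0.50017339 0.10137839 0.22111314]
```

```bash
python3 - <<'E'
from h import *
from scipy.optimize import least_squares
for n in('scene','top'):
    ss=[cam(n) for _ in range(8)]; Z=np.array([c['range_z'] for c in ss]); print(n,'noise',np.median(Z.std(0)))
    c=ss[0]; c['range_z']=np.median(Z,0).astype(np.float32); A=cloud(c)
    e=np.array([.996,-.087]); f=np.array([.087,.996]); d=A-np.array([.583,.19,0])
    X=d[...,0]*e[0]+d[...,1]*e[1]; Y=d[...,0]*f[0]+d[...,1]*f[1]; H=A[...,2]
    k=(X>-.03)&(X<.09)&(abs(Y)<.03)&(H>.36)&(H<.43)
    for v,u in np.argwhere(k)[::(2 if n=='scene' else 1)]:
        pass
    # ridge: per 10 mm bin of X, sorted by Y
    for a in np.arange(-.03,.09,.01):
        m=k&(X>=a)&(X<a+.01)
        if m.any(): o=np.argsort(Y[m]); print('%.2f'%a,' '.join('%d:%d'%(y*1e3,(h-.3)*1e3) for y,h in zip(Y[m][o],H[m][o])))
    q=A[(A[...,0]>.45)&(A[...,0]<.7)&(A[...,1]>.08)&(A[...,1]<.3)&(abs(H-.2265)<.012)];print('stage',np.median(q[:,2]),q[:,2].std())
E
```

```text
scene noise 0.004240666
-0.02 -6:102 -4:102 2:103
-0.01 -7:103 -4:105 -3:102 -3:100 -1:103 0:103 0:104 1:103 2:101 3:102 3:102 5:102 6:104 6:103 7:102 8:101 10:101 11:101 11:96 12:83
0.00 1:101 2:102 4:99 5:103 6:102 7:98 7:102 8:95 8:91 8:101 9:89 9:99 10:92 10:84 11:90 11:99 11:83 11:95 11:78 11:88
0.01 2:100 3:96 3:95 4:93 4:105 5:94 6:98 6:92 6:94 7:90 9:91 9:89 10:86
0.02 4:93 4:94 5:94 6:92 7:91 7:90 9:91 9:88
0.03 -9:90 4:94 5:93 6:94 7:92 8:91 9:89 9:92 10:87
0.04 -9:90 -7:93 -7:93 -6:94 -4:94 -3:103 -2:98 -2:94 0:102 2:108 2:102 3:97 3:94 4:100 4:115 5:94 5:109 6:124 6:94 6:119 6:113 7:92 7:91 7:119 8:129 8:91 9:90 10:89 10:88
0.05 -9:91 -7:93 -5:94 -4:94 -4:127 -3:122 -3:115 -3:94 -3:111 -1:127 -1:96 0:125 0:119 0:96 0:96 0:113 0:109 0:96 0:99 1:93 1:126 1:97 2:122 2:115 2:94 4:126 4:96 4:121 5:94 5:94 6:94 7:91 8:92 8:91 9:88 10:86
0.06 -10:86 -8:91 -8:91 -7:93 -5:93 -5:94 -4:94 -3:95 -2:97 -1:96 0:96 0:95 2:96 2:93 3:95 4:95 5:93 6:92 6:92 7:93 8:91 9:89 9:89 10:86
0.07 -9:90 -9:91 -7:93 -6:92 -6:95 -5:93 -4:95 -2:96 -1:95 -1:95 0:98 1:96 1:97 2:95 3:93 4:94 4:95 5:93 6:9
[... 763 characters left out ...]
0:87 -10:86 -8:93 -8:91 -8:92 -5:95 -5:93 -4:92 -2:95 -1:95 -1:93 0:96 1:95 1:92 4:95 4:92 5:92 8:90 8:89 9:89
0.03 -10:89 -10:88 -10:85 -8:92 -7:93 -7:91 -5:122 -5:95 -4:93 -4:93 -4:111 -3:129 -2:118 -1:96 -1:95 -1:94 1:97 1:96 1:115 1:94 4:95 5:93 5:93 8:90 9:89
0.04 -10:88 -10:88 -8:118 -7:94 -7:93 -7:91 -7:109 -5:97 9:89 9:88
0.05 -10:90 -10:89 -10:87 -7:93 -7:91 -7:90 -4:94 -4:94 -4:93
0.06 -10:89 -9:88 -9:87 -7:93 -7:92 -7:92 -4:94 -3:93 -3:91 -1:96 0:94 2:93
0.07 -9:89 -9:91 -9:87 -7:93 -6:92 -4:95 -3:94 -3:93 0:96 0:95 0:96 2:95 3:92 6:94 6:95 6:93
0.08 -9:91 -9:90 -9:88 -6:94 -6:90 -6:91 -3:94 -3:93 0:94 0:94 3:94 3:95 3:93 3:91 6:93 7:91
stage 0.226150802195887 0.002744896185167544
```

The depth ridge puts the arm axis at about 0.385 to 0.387 m and the spout tip at about 0.351 to 0.353 m, so the gap is now about 17 mm. One more quarter turn brings it to about 15 mm. Then I'll let go.

>>> move_arm(moves="0 0 0 0 0.46 0.07 -1;0 0 0 0 0.88 0.27 -1;0 0 0 0 1.21 0.6 -1;0 0 0 0 1.43 1.01 -1;0 0 0 0 1.5 1.47 -1;0 0 0 0 1.5 1.47 -1;0 0 0 0 1.5 1.47 -1;0 0 0 0 1.5 1.47 1;0 0 0 0 1.5 1.47 1;0 0 0 0 1.5 1.47 1;0 0 0 0 1.5 1.47 1;0 0 0 0 1.5 1.47 1;0 0 0 0 1.5 1.47 1;0 0 0 0 1.5 0.7 1;0 0 0 0 1.5 -0.5 1;0 0 0 -0.5 1.5 -1.2 1;0 0 0 -0.5 1.5 -1.2 1;0 0 0 -0.5 1.5 -1.2 1;0 0 0 -0.5 1.5 -1.2 1")

```text
time: 20.25
tcp_pos: [0.6149, -0.1021, 0.2329]
orientation: [0.738, 0.675, -0.001, -0.002]
ft_force: [-0.2, 0.2, -0.7]
opening: 1.004
gripper_force: 0.0
```

```bash
python3 - <<'E'
from h import *
ims=[]
st=read_state();print(st['time'],st['tcp_pos'],st['ft_force'],st['opening'])
for n in('scene','top'):
    ss=[cam(n) for _ in range(5)];c=ss[0];c['range_z']=np.median([x['range_z'] for x in ss],0).astype(np.float32);A=cloud(c)
    q=A[(A[...,0]>.45)&(A[...,0]<.7)&(A[...,1]>.08)&(A[...,1]<.3)&(abs(A[...,2]-.2285)<.012)];print(n,'stage',np.median(q[:,2]))
    q=A[(abs(A[...,0]-.583)<.1)&(abs(A[...,1]-.19)<.09)&(A[...,2]>.32)&(A[...,2]<.36)]; print(len(q),np.sort(q[:,2])[[-1,-5,-15,-30]])
    y0,x0=(145,225) if n=='scene' else (135,170)
    ims.append(c['img'][y0:y0+100,x0:x0+100])
cv2.imwrite('pics/p9.png',cv2.cvtColor(cv2.resize(np.hstack(ims),None,fx=4,fy=4,interpolation=cv2.INTER_CUBIC),cv2.COLOR_RGB2BGR))
E
```

```text
20.25 [ 0.61488069 -0.1021148   0.23292406] [-0.15114833  0.23066154 -0.71697097] 1.004181286434882
scene stage 0.22900820367921745
192 [0.34047038 0.33880994 0.33843719 0.33751627]
top stage 0.22879556666614181
138 [0.34009327 0.33910493 0.33808953 0.33741463]
```

View pics/p9.png

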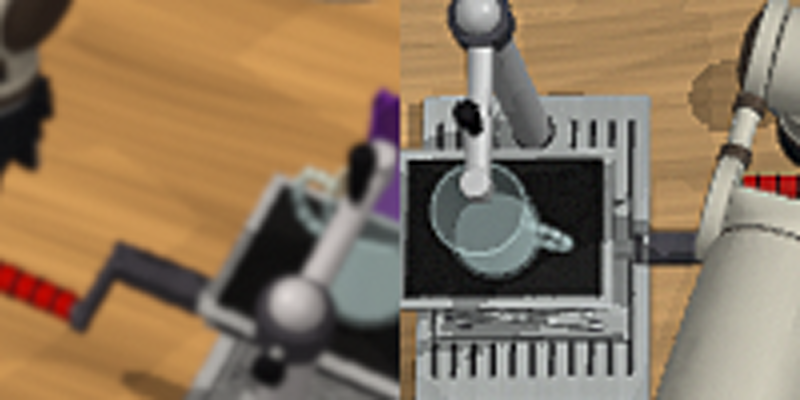

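The scene half shows the crank on the shaft with its grip level at about (235,217), the gripper clear of it, and the glass upright under the spout. In the top half the mouth is still against the collar at about (231,197). The rim is at about 0.337 m and the spout tip at about 0.352 m, so I'm handing in.

```bash
python3 -c "
from workcell import *
print(finish_job())"
```

```text
the job is handed in; nothing more can be done
None
```

I pushed the crank fully home on the shaft and let go, then wound the stand up about 2.5 turns by the red grip and released it. At 20 s I handed the job in, with the glass rim an estimated 13.5 to 16 mm below the spout tip (from depth images); the hand-in returned no verdict.

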